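# Fit the straightedge to the trimming board

## Robot

A 6-joint arm with a two-finger parallel gripper is mounted at the origin on the work surface; the furniture and walls round the work are solid. World frame = base frame: x ahead of the robot, y to its left, z up, the work surface at z = 0. Lengths are in m, angles in rad, forces in N, time in s.
With the tool pointing down it reaches from about 0.4 to 0.925 m from the base axis. Payload 3.4 kg.
Tool frame: the origin (TCP) lies midway between the tips of the shut fingers; the grasp point (between the pads) lies 19 mm behind it; z points along the fingers, y is the line along which they close (so a half turn about z gives the same grasp; the last joint's range is limited). The gripper opens to 85 mm and grips with 20 to 120 N. Pads are 22 mm wide; open, the fingers measure 114 mm over their backs; the gripper's body (76 mm by 85 mm) begins 54 mm behind the grasp point. The pads swing forward as they close: fully open they stand 13 mm farther back than shut.
Start: joints at [1.056, 0.307, 1.506, -0, 1.328, -0.073], TCP at [0.246, 0.52, 0.199] pointing down, gripper open.
Joint ranges: [-3.12, 3.12], [-1.05, 2.28], [0.14, 2.33], [-1.42, 4.57], [0.1, 2.73], [-2.68, 2.68]. Speed limits (rad/s): [2.57, 2.57, 3.14, 3.14, 3.14, 3.14].

## Interface

Orientations are given as a unit quaternion [w, x, y, z].
In Python, from plant import manip gives the robot as it stands.
- The arm moves only by the tool servo_tool, never from a script. Its argument "steps" is a list of rows, each a list of 6 numbers: the shift along the tool's x, y, z in cm, then the turn, a rotation vector about the tool's x, y, z in degrees. A call has 1 to 20 rows; each row shifts and turns the commanded pose from where the row before left it, along the tool's axes as they then stand; what a row does not reach is not made up. A row lasts 1/12 s, in which the tool goes at most 41.7 mm and 7.16 degrees, less where a joint would pass 70% of its speed; a pose out of reach is approached as far as the arm can. A call with a gripper value outside its range is refused whole. "hand" is the gripper's target within -1 to 1 (fully open at 1, half-way at 0, shut at -1), set as the call begins (left out, the last holds). The fingers move at their own pace and stop on an object; "squeeze" is the grip in N (left out, the last holds). Time passes only in rows, so rows that do not move let the fingers close. It gives the time, the measured TCP pose, the force, the opening and the grip force at its end, in the units of the state.
- manip.state(): the state, without advancing time (a new reading comes with each control period).
- manip.grab_frame(name): name is "scene" or "side" or "wrist"; returns a dict with "image" (384x512x3 uint8, red, green, blue), "vfov" (degrees; the focal length in pixels is half the picture's height over the tangent of half this angle, whatever the lens; pixels are square), "cx", "cy" (the principal point, pixels), "rvec" (rotation vector, rad) and "tvec" (3), from world to camera coordinates, as OpenCV has them; the wrist camera has in their place "hand_eye" (4x4, takes a point from camera to tool coordinates, whose origin is the TCP and whose axes are the flange's). Camera axes: x right, y down, z forward; pixel columns grow to the right and rows downward; lengths in m; the calibration is good to about 2 mm. The wrist camera is an equidistant fisheye: a pixel r from the principal point sees the ray r / f radians off the axis. A picture is of the moment at which its call begins: read the wrist's pose just before it. There is no depth.
- manip.close_job(): hands the job in; it is judged then, once.
The state is a dict: "time": time; "joints": joint angles; "qd": joint speeds; "tau": joint torques, N m; "position": TCP position; "eef_rot": TCP orientation; "force": force on the tool from outside, world axes, zero at the start; "torque": the same for the moment, N m; "finger_gap": opening from 0.0 (shut) to 1.0 (fully open); "grasp_force": force on a finger pad.
Only numpy, scipy, OpenCV 4.12 (cv2) and the standard library are available. Lean on these libraries where they do the work, as an engineer would, in place of code of your own. Each camera call takes 0.05 s, during which the arm holds its last target. There are 200 camera calls.

## Task

Take the aluminium straightedge out of its black rack and fit it to the trimming board: slide its forked heel under the round cap onto the pivot pin, then swing the straightedge round the pin until its tip is under the roof of the stop bracket and flat against the bracket's fence. The rack lets you reach only the heel, and the cap has no room for fingers, so you will have to lay it down and take it again farther along. Leave the stapler and the roll of tape where they are.

Things in the scene. Friction and masses are not known exactly. Their poses are not given: they have to be found in the camera images.
- straightedge: Loose flat aluminium bar, 165 x 36 x 10 mm, 0.1 to 0.2 kg. Origin: centre of its underside; x runs along it to the square tip (+82.5 mm), z up. At -82.5 mm is the forked heel: a centre slot 15 mm wide, its bottom 22 mm in from the end, flared to 27 mm over the outer 10 mm. Starts flat in the rack, underside 12 mm above the desk, about 45 mm of heel sticking out.
- fork (a point): Point of the straightedge on its underside centre line, 16 mm in from the heel's end: where the axis of the pivot pin lies when the slot's bottom bears on the pin. Axes as the straightedge.
- tip (a point): Middle of the straightedge's tip end, on the underside. Axes as the straightedge.
- rack: Fixed black block 126 x 56 mm with a channel along x: floor 12 mm above the desk, walls 8 mm thick up to 30 mm, end wall 6 mm at +x, open at the top and at -x. The bar lies in it along x, heel out at -x, with 2 mm to spare each side and its top 8 mm below the walls: no room for fingers, but it lifts straight up. Origin: centre of the underside.
- trim_board: Fixed grey board 8 mm thick on the desk, from -45 to +168 mm in its x and -125 to +45 mm in its y. Origin: under the pivot pin's axis, at desk height; z up. +x is the heading of the fitted straightedge (heel to tip). The bar can enter the bracket only from its -y side, swinging counter-clockwise seen from above. Tall files (0.33 m) stand behind it on the left.
- pin (a point): Axis of the fixed pivot pin at the board's top face, 8 mm above the desk. Pin 12 mm thick; over it a fixed round cap 72 mm across, its underside 14 mm above the board, its top 19 mm (screw head 23 mm). The 10 mm bar slides under it flat. Axes as the board.
- stop (a point): Point on the board's top face where the middle of the tip end lies when fitted, 149 mm along +x from the pin. Fixed bracket here: fence face at y = +18 mm from the board's x axis, end wall 6 mm beyond the tip, roof 14 to 18 mm above the board over x = 121 to 162 mm from the pin and y = -22 to +30 mm; open toward -y and toward the pin. Axes as the board.
- stapler: Bystander: red stapler, 131 x 32 x 38 mm. Origin at the centre of its underside.
- tape_roll: Bystander: roll of white tape lying flat, 64 mm across, 18 mm high. Origin at the centre of its underside.

How it is judged:
By the outcome, as a careful person would: the job done as asked, in the order asked, and still so for the second after the job is handed in, with the robot touching nothing.
It also fails if it takes over 51 s, if anything falls off the work surface, if the arm or the gripper's body presses on something with over 40 N, if the wrist force passes 120 N, or if a joint passes its speed limit or range.

## Working session

There is one attempt and no reset: what is moved stays moved. The work goes in short steps, Python scripts to look and compute and a tool call to move; the robot and the scene stay as the last step left them, time stands still between calls to the robot, and variables do not carry over. Pictures are saved under pics/ and viewed, at most 10 in all, crops included, and the job is handed in when it is done.

Besides the shell and the picture viewer there is one more tool, called after "Request:" as name(argument=value, ...), one argument or row to a line, values as JSON. servo_tool: Moves the arm, as the interface text tells. Its arguments: {"type":"object","properties":{"steps":{"type":"array","items":{"type":"array","items":{"type":"number"}}},"hand":{"type":"number"},"squeeze":{"type":"number"}},"required":["steps"]}

```bash
mkdir -p pics; ls; cat > h.py <<'E'
import numpy as np, cv2
from plant import manip
from scipy.spatial.transform import Rotation as R
def grab(n):
    s=manip.state(); f=manip.grab_frame(n); f['state']=s; return f
def ray(f,u,v):
    """origin, dir in world"""
    F=192/np.tan(np.radians(f['vfov'])/2); x=np.array([(u-f['cx'])/F,(v-f['cy'])/F])
    if 'hand_eye' in f:
        r=np.hypot(*x); d=np.array([*(x/r*np.sin(r) if r>0 else x),np.cos(r)])
        T=np.array(f['hand_eye']); s=f['state']; q=s['eef_rot']; Rw=R.from_quat([q[1],q[2],q[3],q[0]]).as_matrix()
        return Rw@T[:3,3]+s['position'], Rw@T[:3,:3]@d
    Rc=cv2.Rodrigues(np.array(f['rvec'],float))[0]; t=np.array(f['tvec'],float).ravel()
    return -Rc.T@t, Rc.T@np.array([*x,1])
def onz(f,u,v,z):
    o,d=ray(f,u,v); return o+d*(z-o[2])/d[2]
def proj(f,p):
    F=192/np.tan(np.radians(f['vfov'])/2)
    if 'hand_eye' in f:
        T=np.array(f['hand_eye']); s=f['state']; q=s['eef_rot']; Rw=R.from_quat([q[1],q[2],q[3],q[0]]).as_matrix()
        c=T[:3,:3].T@(Rw.T@(np.array(p)-s['position'])-T[:3,3]); a=np.arctan2(np.hypot(c[0],c[1]),c[2]); h=np.hypot(c[0],c[1])
        return f['cx']+F*a*c[0]/h, f['cy']+F*a*c[1]/h
    Rc=cv2.Rodrigues(np.array(f['rvec'],float))[0]; c=Rc@np.array(p)+np.array(f['tvec'],float).ravel()
    return f['cx']+F*c[0]/c[2], f['cy']+F*c[1]/c[2]
def save(f,name,crop=None,k=1):
    im=f['image'][:,:,::-1]
    if crop: x0,y0,x1,y1=crop; im=im[y0:y1,x0:x1]
    cv2.imwrite('pics/'+name,cv2.resize(im,None,fx=k,fy=k,interpolation=cv2.INTER_CUBIC))
E
python3 - <<'E'
from h import *
import pickle
fs={n:grab(n) for n in('scene','side','wrist')}
pickle.dump(fs,open('f0.pkl','wb'))
im=np.hstack([fs['scene']['image'],fs['side']['image']])
for n in fs: print(n,fs[n]['vfov'],fs[n].get('rvec'),fs[n].get('tvec'),fs[n].get('hand_eye'))
save(fs['scene'],'a.png',None,1.5);save(fs['side'],'b.png',None,1.5)
print(manip.state())
E
```

```text
pics
scene 49.32378436888684 [ 0.85408174 -2.23293068  1.37635386] [0.33240442 0.18600174 0.67684337] None
side 43.22315730105171 [ 1.98026037 -0.22053573  0.11048895] [-0.46159855  0.05067066  1.12463273] None
wrist 65.70646984690485 None None [[-6.79160411e-04 -9.46508564e-01 -3.22677977e-01  8.40758862e-02]
 [ 9.99999651e-01 -8.00124487e-04  2.42236876e-04  2.37946561e-04]
 [-4.87461829e-04 -3.22677700e-01  9.46508777e-01 -1.75453854e-01]
 [ 0.00000000e+00  0.00000000e+00  0.00000000e+00  1.00000000e+00]]
{'time': 0.15, 'joints': array([ 1.05551610e+00,  3.07414010e-01,  1.50737513e+00, -5.39924637e-05,
        1.32838218e+00, -7.34658481e-02]), 'qd': array([-0.00100185, -0.00181757, -0.00259676,  0.00104279, -0.0013935 ,
       -0.00076399]), 'tau': array([ 1.33382175e-03, -4.57971954e+01, -2.52220809e+01, -1.90438218e-04,
        8.47056275e-03, -4.69476788e-06]), 'position': array([0.24559648, 0.51927117, 0.19828464]), 'eef_rot': array([-2.03942158e-04,  2.19108445e-01,  9.75700193e-01, -7.62980873e-04]), 'force': array([-0.1298951 , -0.49952316,  0.09422368]), 'torque': array([ 0.04055309,  0.00287387, -0.00499536]), 'grasp_force': 0.0, 'finger_gap': 1.000056734060571}
```

View pics/a.png

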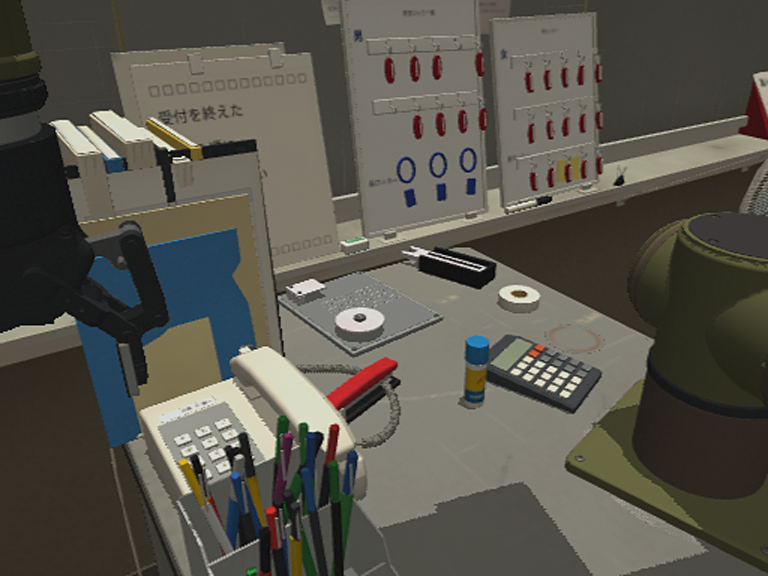

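View pics/b.png

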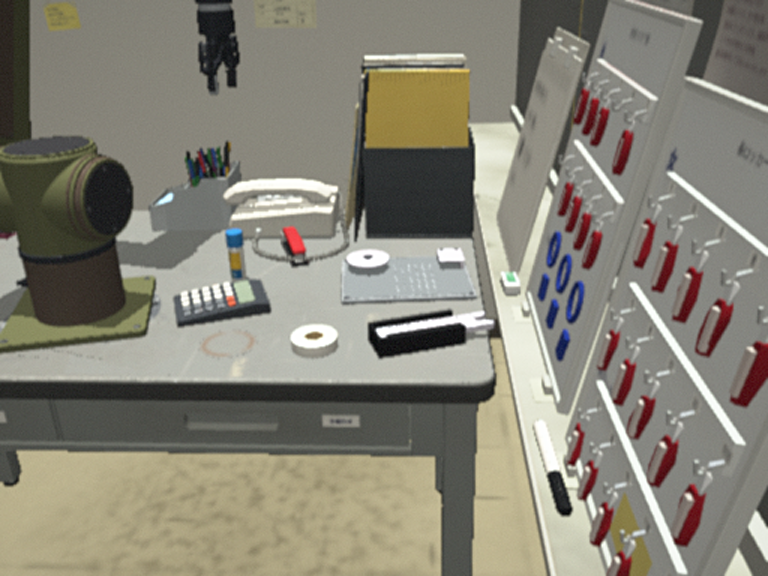

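The scene picture shows the cap at (359,322), the bracket at (305,290), the rack at (455,265) and the tape at (519,297). In the side picture the cap is at (367,261), the bracket at (450,256) and the rack at (430,333), with the heel sticking out to the right at (480,323). Pixels are in the 1.5x pictures.

```bash
python3 - <<'E'
from h import *
import pickle
fs=pickle.load(open('f0.pkl','rb'))
pts={'scene':{'cap':(359,322,.027),'brkt':(305,289,.026),'tape':(519,297,.018),'rackA':(494,264,.03),'rackB':(483,284,.03),'rackC':(420,272,.03),'heel':(409,253,.022),'bdR':(441,319,.008),'bdBot':(354,352,.008),'bdTop':(368,273,.008)},
'side':{'cap':(367,260,.027),'brkt':(451,254,.026),'tape':(314,340,.018),'rackTL':(369,321,.03),'rackBL':(374,342,.03),'rackBR':(466,331,.03),'heel':(493,323,.022),'bdBL':(343,300,.008),'bdBR':(474,297,.008),'bdTR':(470,258,.008),'staple':(293,240,.03)}}
for n in pts:
  for k,(u,v,z) in pts[n].items(): print(n,k,onz(fs[n],u/1.5,v/1.5,z).round(3))
# axes of tool
q=fs['wrist']['state']['eef_rot'];print(R.from_quat([q[1],q[2],q[3],q[0]]).as_matrix().round(3))
s=fs['scene'];o=s['image'][150:250,170:370];p=fs['side']['image'][140:250,200:350]
cv2.imwrite('pics/c.png',np.vstack([cv2.resize(o,(600,300),interpolation=2),cv2.resize(p,(409,300),interpolation=2)[:, :].copy() if 0 else cv2.copyMakeBorder(cv2.resize(p,(409,300),interpolation=2),0,0,0,191,0)])[:,:,::-1])
E
```

```text
scene cap [0.45  0.057 0.027]
scene brkt [0.589 0.036 0.026]
scene tape [ 0.328 -0.178  0.018]
scene rackA [ 0.413 -0.235  0.03 ]
scene rackB [ 0.383 -0.158  0.03 ]
scene rackC [ 0.487 -0.127  0.03 ]
scene heel [ 0.564 -0.19   0.022]
scene bdR [ 0.387 -0.055  0.008]
scene bdBot [0.42  0.097 0.008]
scene bdTop [ 0.582 -0.1    0.008]
side cap [0.454 0.034 0.027]
side brkt [0.598 0.025 0.026]
side tape [ 0.334 -0.207  0.018]
side rackTL [ 0.414 -0.193  0.03 ]
side rackBL [ 0.409 -0.254  0.03 ]
side rackBR [ 0.535 -0.255  0.03 ]
side heel [ 0.583 -0.227  0.022]
side bdBL [ 0.395 -0.071  0.008]
side bdBR [ 0.594 -0.112  0.008]
side bdTR [0.638 0.041 0.008]
side staple [0.341 0.154 0.03 ]
[[-0.904  0.428 -0.001]
 [ 0.428  0.904 -0.002]
 [ 0.    -0.002 -1.   ]]
```

View pics/c.png

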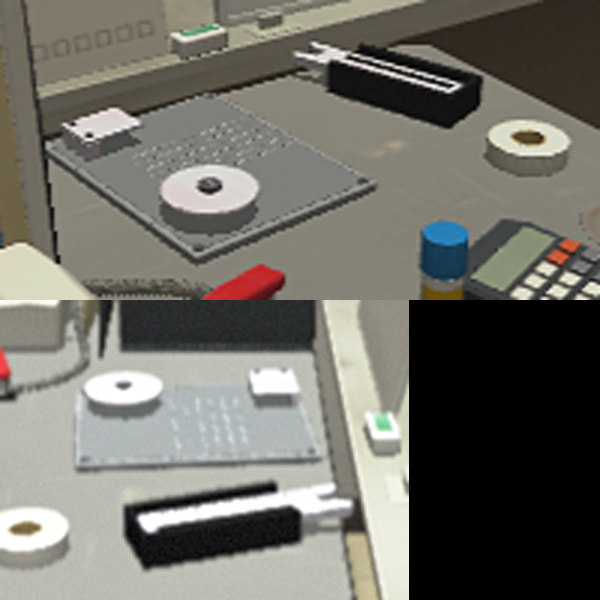

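Crops: same layout, with the heel prongs clear at the rack's far (+x world) end. The two views disagree by about 2 cm in y, so I'll check both against the known TCP and by triangulating.

```bash
python3 - <<'E'
from h import *
import pickle
fs=pickle.load(open('f0.pkl','rb'))
for n in('scene','side'):
  f=fs[n];print(n,f['cx'],f['cy'],[k for k in f]);
  for p in ([.2456,.5193,.1983],[.2456-.0425*.428,.5193-.0425*.904,.211],[.2456+.0425*.428,.5193+.0425*.904,.211]):print('tcp px x1.5',np.array(proj(f,p))*1.5)
  print('cam',ray(f,0,0)[0])
def tri(a,b):
  o1,d1=ray(fs['scene'],a[0]/1.5,a[1]/1.5);o2,d2=ray(fs['side'],b[0]/1.5,b[1]/1.5)
  d1/=np.linalg.norm(d1);d2/=np.linalg.norm(d2)
  A=np.array([d1,-d2]).T;t=np.linalg.lstsq(A,o2-o1,rcond=None)[0]
  return ((o1+t[0]*d1+o2+t[1]*d2)/2).round(3),np.linalg.norm(o1+t[0]*d1-o2-t[1]*d2).round(4)
print('cap',tri((359,322),(367,260)),'tape',tri((519,297),(314,340)),'bd',tri((441,319),(343,300)))
for n in fs:
  hsv=cv2.cvtColor(fs[n]['image'],cv2.COLOR_RGB2HSV)
save(fs['wrist'],'d.png',None,1.5)
E
```

```text
scene 257.76210309816037 192.5087284061118 ['image', 'vfov', 'cx', 'cy', 'rvec', 'tvec', 'state']
tcp px x1.5 [ 68.22596547 465.10576413]
tcp px x1.5 [136.67801802 431.66111946]
tcp px x1.5 [-15.55343879 468.18568839]
cam [-0.10420947  0.60875167  0.4709226 ]
side 254.57753275449997 187.03875366777825 ['image', 'vfov', 'cx', 'cy', 'rvec', 'tvec', 'state']
tcp px x1.5 [226.18079042 111.51121314]
tcp px x1.5 [216.8515371  109.35340533]
tcp px x1.5 [233.78035133 101.82834681]
cam [ 0.25643371 -1.08187769  0.49418815]
cap (array([0.457, 0.049, 0.021]), np.float64(0.0006)) tape (array([ 0.336, -0.192,  0.01 ]), np.float64(0.0004)) bd (array([ 0.395, -0.063,  0.003]), np.float64(0.0036))
```

View pics/d.png

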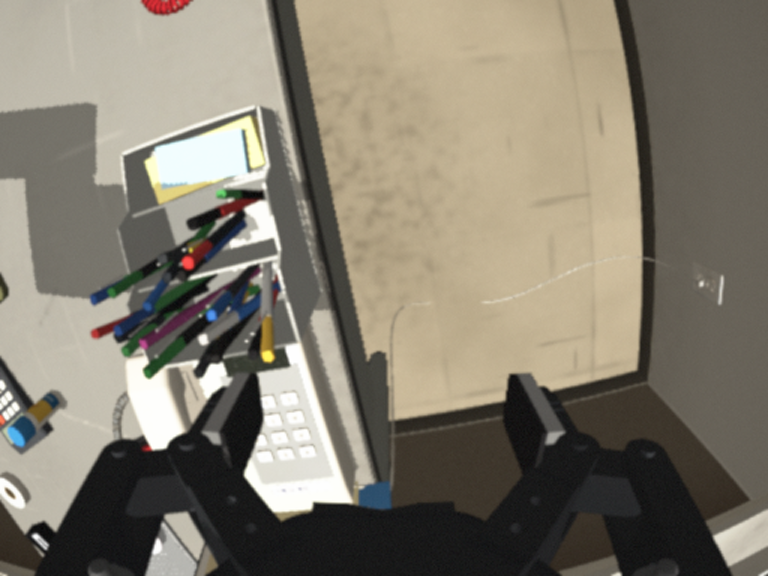

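The wrist view shows the phone, the pens and the floor below, with the fingers open and symmetric. I read the pixels by eye, so I'll get cap and tape centres from masks instead.

```bash
python3 - <<'E'
from h import *
import pickle
fs=pickle.load(open('f0.pkl','rb'))
for n in('scene','side'):
  im=fs[n]['image'];hsv=cv2.cvtColor(im,cv2.COLOR_RGB2HSV)
  m=((hsv[...,2]>175)&(hsv[...,1]<60)).astype(np.uint8)
  N,l,st,c=cv2.connectedComponentsWithStats(m)
  for i in range(1,N):
    if 40<st[i,4]<1500 : print(n,st[i],c[i].round(1)*1.5)
  g=im[:, :].max(2)<45
  # dark gripper lowest pixel
  reg=(slice(200,290),slice(60,130)) if n=='scene' else (slice(0,75),slice(120,170))
  ys,xs=np.where(g[reg]); 
  for j in np.argsort(-ys)[:2]: print('low',(xs[j]+reg[1].start)*1.5,(ys[j]+reg[0].start)*1.5)
E
```

```text
scene [506  57   6  13  44] [763.95  93.15]
scene [ 60  74  57  27 454] [126.75 128.4 ]
scene [100  78  31  19  73] [173.4 131.7]
scene [ 33  80  47  26 481] [ 81.6  138.75]
scene [274 148  27  10  99] [432.15 228.45]
scene [253 155  21   7  42] [395.25 238.5 ]
scene [269 164  54  17 105] [436.5 256.8]
scene [191 186  26  11 144] [306.  286.2]
scene [333 190  27  12 201] [518.7 293.4]
scene [224 205  32  16 365] [359.25 319.05]
scene [143 279  12   7  47] [222.15 422.85]
scene [130 284  11   7  47] [202.2 430.5]
scene [148 286  11   7  50] [229.05 433.5 ]
scene [116 289  12   8  52] [181.65 438.45]
scene [134 291  11   8  49] [208.95 441.75]
scene [120 296  13   8  52] [188.55 449.85]
scene [139 299  11   8  53] [216.15 453.3 ]
scene [144 307   9   8  47] [222.45 465.75]
low 129.0 396.0
low 129.0 394.5
side [418   0  49  15  97] [664.05  10.35]
side [243  36  67   4 241] [415.8  56.4]
side [398  39  40  28 165] [627.   78.9]
side [457  51  55  24 200] [728.1   93.15]
side [341  70   9  14  52] [517.35 114.6 ]
side [382  93  34  43 240] [598.65 171.75]
side [445 114  67  57 405] [718.5 212.1]
side [ 149  119   77   28 1252] [280.35 197.4 ]
side [104 129  12   8  44] [165.45 198.9 ]
side [ 78 141  30  21 339] [138.45 228.15]
side [202 154  27  17 228] [322.65 244.5 ]
side [  0 158  16  40 425] [  8.85 265.5 ]
side [172 160  18  11 130] [271.2  246.15]
side [156 187  13  14 135] [243.15 290.7 ]
side [420 188  77 109 756] [687.9  365.85]
side [398 253  60 130 813] [642.15 480.3 ]
side [379 306  10  13  51] [577.35 467.4 ]
side [391 329   7  17  59] [591.15 505.5 ]
side [499 341  13  33 233] [759.  532.8]
side [401 360   7  18  68] [606.   552.75]
side [483 366  18  18 178] [737.25 565.8 ]
low 213.0 88.5
low 211.5 88.5
```

The masks agree with what I read by eye. The calibration error is magnified by the slanted views: triangulation puts the cap at about (0.457, 0.049), and the rack lies along −x at y≈−0.21. I'll go above and look with the wrist camera.

Request:
servo_tool(
  steps=[
    [0,0,-3,0,0,0],
    [0,0,-3,0,0,0],
    [-2.7,-2.4,0,0,0,0],
    [-2.7,-2.4,0,0,0,0],
    [-2.7,-2.4,0,0,0,0],
    [-2.7,-2.4,0,0,0,0],
    [-2.7,-2.4,0,0,0,0],
    [-2.7,-2.4,0,0,0,0],
    [-2.7,-2.4,0,0,0,0],
    [-2.7,-2.4,0,0,0,0],
    [-2.7,-2.4,0,0,0,0],
    [-2.7,-2.4,0,0,0,0],
    [-2.7,-2.4,0,0,0,0],
    [-2.7,-2.4,0,0,0,0],
    [-2.7,-2.4,0,0,0,0],
    [-2.7,-2.4,0,0,0,0],
    [-2.7,-2.4,0,0,0,0],
    [-2.7,-2.4,0,0,0,0],
    [-2.7,-2.4,0,0,0,0],
    [-2.7,-2.4,0,0,0,0],
  ],
  hand=1,
  squeeze=80,
)

```text
time: 1.82
position: [0.5006, -0.0803, 0.2588]
eef_rot: [-0.0, 0.219, 0.976, 0.0]
force: [-0.1, 0.5, 0.2]
finger_gap: 0.998
grasp_force: 0.0
```

Request:
servo_tool(
  steps=[
    [0,0,0,0,0,7],
    [0,0,0,0,0,7],
    [0,0,0,0,0,7],
    [0,0,0,0,0,7],
    [0,0,0,0,0,7],
    [0,0,0,0,0,7],
    [0,0,0,0,0,7],
    [0,0,0,0,0,7],
    [0,0,0,0,0,7],
    [0,0,0,0,0,7],
    [0,0,0,0,0,7],
    [0,0,0,0,0,7],
    [0,0,0,0,0,7],
    [0,0,0,0,0,7],
    [0,0,0,0,0,7],
    [0,0,0,0,0,7],
    [0,0,0,0,0,7],
    [0,0,0,0,0,7],
    [0,0,0,0,0,7],
    [0,0,0,0,0,7],
  ],
)

```text
time: 3.48
position: [0.5002, -0.0785, 0.2587]
eef_rot: [-0.0, 0.992, 0.125, -0.0]
force: [-0.9, 0.1, 0.7]
finger_gap: 1.002
grasp_force: 0.0
```

Request:
servo_tool(
  steps=[
    [0,0,0,0,0,7],
    [0,0,0,0,0,7],
    [0,0,0,0,0,0],
    [0,0,0,0,0,0],
    [0,0,0,0,0,0],
  ],
)

```text
time: 3.9
position: [0.5003, -0.0785, 0.2588]
eef_rot: [-0.0, 1.0, 0.008, -0.0]
force: [-0.1, 0.4, -0.7]
finger_gap: 1.004
grasp_force: 0.0
```

```bash
python3 - <<'E'
from h import *
import pickle
f=grab('wrist');pickle.dump(f,open('f1.pkl','wb'));save(f,'e.png',None,1.5)
s=f['state'];print(s['time'],s['position'],s['eef_rot'],s['joints'].round(2),s['force'])
E
```

```text
3.9 [ 0.50034078 -0.07848631  0.25884005] [-6.29931940e-05  9.99971776e-01  7.51024405e-03 -1.99056689e-04] [-0.24  0.17  1.55  0.    1.43  1.32] [-0.05407736  0.39700619 -0.69107057]
```

View pics/e.png

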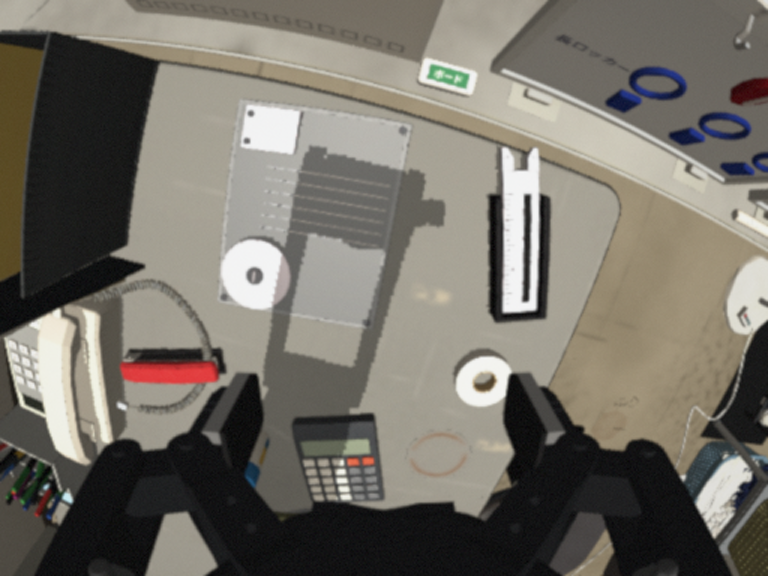

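The wrist view shows the cap at (255,274), the bracket roof at (271,130), prong tips at (506,150) and (534,150), the rack corners, and the board corners at (240,102), (410,125), (367,324) and (220,300). The stapler is at (170,370).

```bash
python3 - <<'E'
from h import *
import pickle
f=pickle.load(open('f1.pkl','rb'))
P={'cap':(255,274,.027),'capL':(221,273,.027),'capR':(290,275,.027),'scr':(255,275,.031),'bTL':(243,105,.026),'bTR':(300,110,.026),'bBL':(240,148,.026),'bBR':(296,153,.026),
'cTL':(240,102,.008),'cTR':(410,125,.008),'cBR':(367,324,.008),'cBL':(220,300,.008),
'prL':(506,150,.022),'prR':(534,150,.022),'rTL':(491,196,.03),'rTR':(549,197,.03),'rBL':(496,320,.03),'rBR':(546,318,.03),'barBL':(504,313,.022),'barBR':(537,311,.022),'barTL':(502,190,.022),'barTR':(539,190,.022),'tape':(484,381,.018),'stL':(123,370,.03),'stR':(217,370,.03)}
Q={k:onz(f,u/1.5,v/1.5,z) for k,(u,v,z) in P.items()}
for k in Q: print(k,Q[k][:2].round(4))
an=lambda a,b:np.degrees(np.arctan2(*(Q[b]-Q[a])[[1,0]])).round(1)
for a,b in(('cBL','cTL'),('cBR','cTR'),('cTR','cTL'),('cBR','cBL'),('bBL','bTL'),('bTR','bTL'),('rBL','rTL'),('rBR','rTR'),('barBL','barTL'),('barBR','barTR')): print(a,b,an(a,b),np.linalg.norm(Q[a]-Q[b]).round(4))
E
```

```text
cap [0.458  0.0469]
capL [0.4588 0.0829]
capR [0.4573 0.0114]
scr [0.4582 0.0457]
bTL [0.6212 0.0528]
bTR [ 0.6136 -0.0014]
bBL [0.5806 0.0562]
bBR [0.5738 0.0025]
cTL [0.6261 0.0616]
cTR [ 0.6003 -0.1018]
cBR [ 0.3992 -0.0628]
cBL [0.423  0.0946]
prL [ 0.5811 -0.1915]
prR [ 0.5832 -0.2194]
rTL [ 0.5374 -0.1772]
rTR [ 0.5398 -0.235 ]
rBL [ 0.4141 -0.1927]
rBR [ 0.4163 -0.2467]
barBL [ 0.4185 -0.2027]
barBR [ 0.4209 -0.2387]
barTL [ 0.5428 -0.1897]
barTR [ 0.5451 -0.2271]
tape [ 0.3363 -0.1912]
stL [0.34   0.2264]
stR [0.3498 0.1002]
cBL cTL -9.2 0.2058
cBR cTR -11.0 0.2049
cTR cTL 81.1 0.1654
cBR cBL 81.4 0.1593
bBL bTL -4.9 0.0407
bTR bTL 82.1 0.0547
rBL rTL 7.2 0.1243
rBR rTR 5.4 0.124
barBL barTL 6.0 0.125
barBR barTR 5.4 0.1247
```

The geometry checks out: board heading is about −9° and the pin is at (0.458, 0.0465), with the bracket centre within 2 mm of prediction. The bar heads 186° and its heel end is at (0.582, −0.2055). Before going down I'll check how close the key panel is to the camera side of the hand.

```bash
python3 - <<'E'
from h import *
import pickle
fs=pickle.load(open('f0.pkl','rb'));fs['wrist']=pickle.load(open('f1.pkl','rb'))
def tri(n1,a,n2,b):
  o1,d1=ray(fs[n1],a[0]/1.5,a[1]/1.5);o2,d2=ray(fs[n2],b[0]/1.5,b[1]/1.5)
  d1/=np.linalg.norm(d1);d2/=np.linalg.norm(d2)
  t=np.linalg.lstsq(np.array([d1,-d2]).T,o2-o1,rcond=None)[0]
  return ((o1+t[0]*d1+o2+t[1]*d2)/2).round(3),np.linalg.norm(o1+t[0]*d1-o2-t[1]*d2).round(3)
print(tri('scene',(501,213),'wrist',(497,70)),tri('scene',(501,213),'side',(598,385)))
print('magnet',tri('scene',(355,244),'wrist',(448,76)),tri('scene',(355,244),'side',(510,282)))
print('blue key',tri('scene',(468,160),'wrist',(657,83)))
E
```

```text
(array([ 0.538, -0.219,  0.107]), np.float64(0.239)) (array([ 0.585, -0.483,  0.045]), np.float64(0.071))
magnet (array([ 0.645, -0.133,  0.035]), np.float64(0.001)) (array([ 0.644, -0.132,  0.036]), np.float64(0.001))
blue key (array([ 0.603, -0.317,  0.146]), np.float64(0.116))
```

```bash
python3 - <<'E'
from h import *
import pickle
fs=pickle.load(open('f0.pkl','rb'));fs['wrist']=pickle.load(open('f1.pkl','rb'))
def tri(n1,a,n2,b):
  o1,d1=ray(fs[n1],a[0]/1.5,a[1]/1.5);o2,d2=ray(fs[n2],b[0]/1.5,b[1]/1.5)
  d1/=np.linalg.norm(d1);d2/=np.linalg.norm(d2)
  t=np.linalg.lstsq(np.array([d1,-d2]).T,o2-o1,rcond=None)[0]
  return ((o1+t[0]*d1+o2+t[1]*d2)/2).round(3),np.linalg.norm(o1+t[0]*d1-o2-t[1]*d2).round(3)
print(tri('scene',(405,170),'wrist',(657,83)),tri('scene',(438,163),'wrist',(725,123)),tri('scene',(371,243),'wrist',(497,70)),tri('scene',(485,208),'side',(568,405)))
E
```

```text
(array([ 0.645, -0.274,  0.142]), np.float64(0.003)) (array([ 0.626, -0.347,  0.143]), np.float64(0.001)) (array([ 0.656, -0.183,  0.018]), np.float64(0.005)) (array([ 0.585, -0.459,  0.034]), np.float64(0.005))
```

The panel stands at x≈0.65, too close for the camera side of the hand. I'll turn the hand half round so the camera faces the base, then move over the heel.

Request:
servo_tool(
  steps=[
    [0,0,0,0,0,-6.85],
    [0,0,0,0,0,-6.85],
    [0,0,0,0,0,-6.85],
    [0,0,0,0,0,-6.85],
    [0,0,0,0,0,-6.85],
    [0,0,0,0,0,-6.85],
    [0,0,0,0,0,-6.85],
    [0,0,0,0,0,-6.85],
    [0,0,0,0,0,-6.85],
    [0,0,0,0,0,-6.85],
    [0,0,0,0,0,-6.85],
    [0,0,0,0,0,-6.85],
    [0,0,0,0,0,-6.85],
    [0,0,0,0,0,-6.85],
    [0,0,0,0,0,-6.85],
    [0,0,0,0,0,-6.85],
    [0,0,0,0,0,-6.85],
    [0,0,0,0,0,-6.85],
    [0,0,0,0,0,-6.85],
    [0,0,0,0,0,-6.85],
  ],
)

```text
time: 5.62
position: [0.5005, -0.0785, 0.259]
eef_rot: [-0.0, 0.357, 0.934, -0.0]
force: [0.8, -0.4, 0.2]
finger_gap: 1.002
grasp_force: 0.0
```

Request:
servo_tool(
  steps=[
    [0,0,0,0,0,-6.85],
    [0,0,0,0,0,-6.85],
    [0,0,0,0,0,-6.85],
    [0,0,0,0,0,-6.85],
    [0,0,0,0,0,-6.85],
    [0,0,0,0,0,-6.85],
    [0,0,0,0,0,-6.85],
    [-0.8,-2.7,2.8,0,0,0],
    [-0.8,-2.7,2.8,0,0,0],
    [-0.8,-2.7,2.8,0,0,0],
    [-0.8,-2.7,2.8,0,0,0],
    [-0.8,-2.7,2.8,0,0,0],
    [0,0,0,0,0,0],
    [0,0,0,0,0,0],
    [0,0,0,0,0,0],
  ],
)

```text
time: 6.87
position: [0.5534, -0.2087, 0.1189]
eef_rot: [-0.0, -0.049, 0.999, 0.0]
force: [0.3, 0.8, 0.1]
finger_gap: 1.001
grasp_force: 0.0
```

```bash
python3 - <<'E'
from h import *
import pickle
f=grab('wrist');pickle.dump(f,open('f2.pkl','wb'));save(f,'f.png',None,1.5)
s=f['state'];print(s['time'],s['position'],s['eef_rot'],s['joints'].round(2),s['force'])
print(np.array(proj(f,(.582,-.2055,.022)))*1.5,np.array(proj(f,(.554,-.2078,.022)))*1.5)
E
```

```text
6.8667 [ 0.5533803  -0.20868144  0.11889758] [-3.93926699e-04 -4.93403756e-02  9.98781837e-01  4.63484786e-04] [-0.43  0.4   1.58  0.    1.16 -2.1 ] [0.29336155 0.75394561 0.05464196]
[381.93860912 317.39095876] [382.62208215 276.72747581]
```

View pics/f.png

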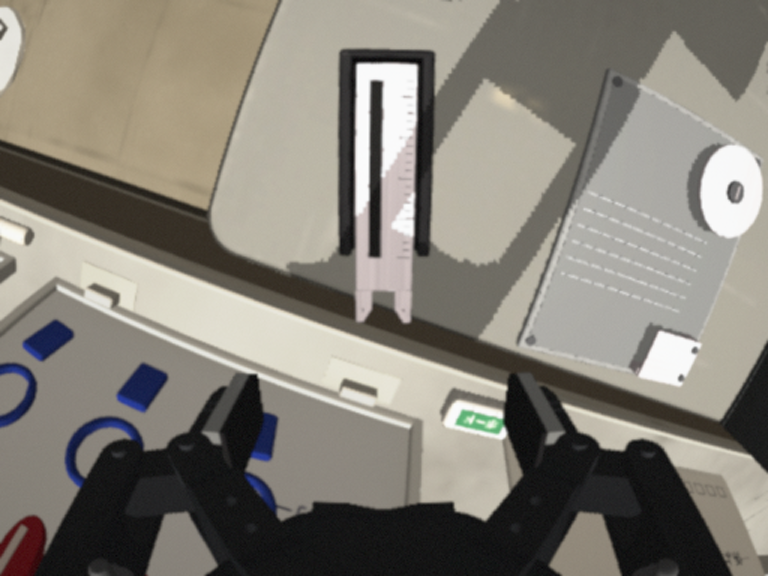

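The heel is straight below and aligned, with prong ends at (362,321) and (406,321) against a predicted (382,317). Going down and gripping.

Request:
servo_tool(
  steps=[
    [0,0,2.5,0,0,0],
    [0,0,2.5,0,0,0],
    [0,0,2.5,0,0,0],
    [0,0,1.5,0,0,0],
    [0,0,1,0,0,0],
    [0,0,0.7,0,0,0],
    [0,0,0,0,0,0],
    [0,0,0,0,0,0],
  ],
)

```text
time: 7.58
position: [0.5543, -0.2089, 0.0131]
eef_rot: [0.001, -0.05, 0.999, -0.0]
force: [0.2, -0.8, 0.4]
finger_gap: 0.997
grasp_force: 0.0
```

Request:
servo_tool(
  steps=[
    [0,0,0,0,0,0],
    [0,0,0,0,0,0],
    [0,0,0,0,0,0],
    [0,0,0,0,0,0],
    [0,0,0,0,0,0],
    [0,0,0,0,0,0],
    [0,0,0,0,0,0],
    [0,0,0,0,0,0],
    [0,0,0,0,0,0],
    [0,0,0,0,0,0],
  ],
  hand=-1,
  squeeze=80,
)

```text
time: 8.42
position: [0.5536, -0.209, 0.012]
eef_rot: [-0.0, -0.049, 0.999, 0.0]
force: [0.6, -0.6, -0.3]
finger_gap: -0.001
grasp_force: 0.0
```

The gripper shut on nothing, so I'll look.

```bash
python3 - <<'E'
from h import *
import pickle
f=grab('wrist');pickle.dump(f,open('f3.pkl','wb'))
g=grab('side'); a=f['image'][100:384,100:420]; b=cv2.resize(g['image'][170:260,230:350],(380,284),interpolation=2)
cv2.imwrite('pics/g.png',np.hstack([a,b])[:,:,::-1])
s=f['state'];print(s['time'],s['position'],s['force'],s['finger_gap'])
E
```

```text
8.4167 [ 0.55356095 -0.20896521  0.01195836] [ 0.59977957 -0.64784913 -0.29927958] -0.0012990711985926126
```

View pics/g.png

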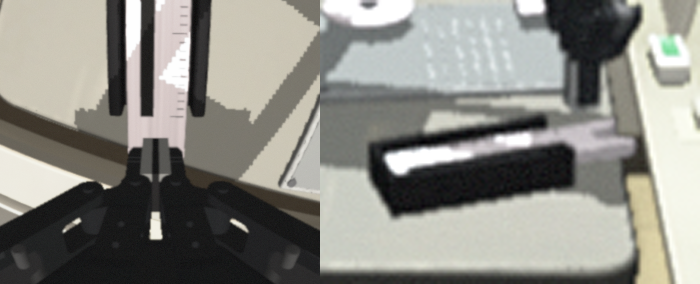

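The shut fingers hang above the bar. I'll work out how high the tips really are from the side and wrist views.

```bash
python3 - <<'E'
from h import *
import pickle
f=pickle.load(open('f3.pkl','rb'));g=pickle.load(open('f0.pkl','rb'))['side']
p=f['state']['position']
print('tcp in wrist px',proj(f,p+1e-6),'in side px',proj(g,p),'seen side 314.6,203')
o,d=ray(g,314.6,203.3);t=(p[1]-o[1])/d[1];print('at tcp y',o+t*d)
o,d=ray(g,230+280/380*120,170+140/284*90);t=(p[1]-o[1])/d[1];print('bar heel at tcp y',o+t*d)
# wrist: along tool axis points
T=np.array(f['hand_eye'])
for z in(0,-.01,-.02,-.03,-.04,-.06):
  print(z,np.round(proj(f,p+np.array([0,0,-z])),1))
s=grab('scene');a=s['image'][130:230,230:400]
cv2.imwrite('pics/h.png',cv2.resize(a,(680,400),interpolation=2)[:,:,::-1])
print(np.array(proj(s,p)), (np.array(proj(s,p))-[230,130])*4)
E
```

```text
tcp in wrist px (np.float64(253.9525974001829), np.float64(227.43911335346)) in side px (np.float64(312.2126539887215), np.float64(217.33501679418964)) seen side 314.6,203
at tcp y [ 0.55793687 -0.20896521  0.04463838]
bar heel at tcp y [ 0.56722428 -0.20896521  0.01730065]
0 [254.  227.4]
-0.01 [253.9 234.3]
-0.02 [253.8 242. ]
-0.03 [253.8 250.4]
-0.04 [253.7 259.7]
-0.06 [253.5 281.6]
[280.1243247  170.92137579] [200.4972988  163.68550314]
```

View pics/h.png

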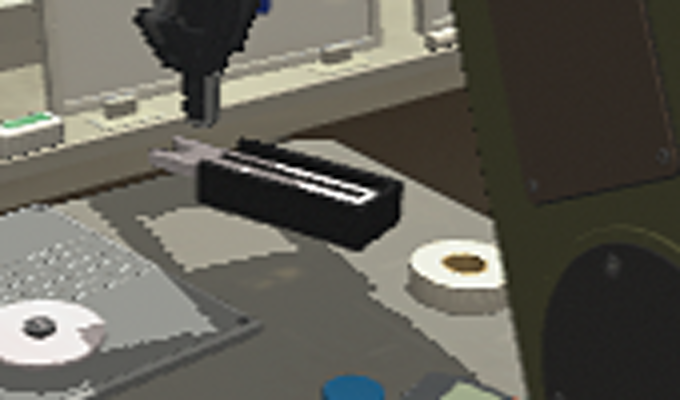

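The scene and side views both put the real fingertips about 25–32 mm above the reported TCP: the scene crop shows the tip at (203,125) where (200,164) was predicted. The wrist view agrees. I'll refine that with edge pixels.

```bash
python3 - <<'E'
from h import *
import pickle
f=pickle.load(open('f3.pkl','rb'));p=f['state']['position']
gy=f['image'].mean(2)
print('col250-259 rows225-262',gy[225:270:1,248:262:3].astype(int).tolist())
Rw=R.from_quat(np.roll(f['state']['eef_rot'],-1)).as_matrix()
for z in(-.01,-.015,-.02,-.025,-.03,-.035):
  print(z,np.round(proj(f,p+Rw@[.011,0,z]),1),np.round(proj(f,p+Rw@[-.011,0,z]),1))
E
```

```text
col250-259 rows225-262 [[202, 197, 206, 202, 208], [202, 198, 204, 201, 208], [202, 197, 204, 202, 207], [201, 198, 203, 202, 207], [200, 199, 204, 200, 206], [200, 197, 204, 201, 206], [201, 198, 204, 202, 206], [201, 198, 204, 202, 207], [199, 198, 205, 202, 207], [201, 197, 204, 202, 205], [201, 197, 203, 201, 204], [198, 195, 200, 198, 204], [175, 172, 175, 174, 181], [118, 115, 96, 99, 118], [87, 81, 29, 36, 87], [85, 78, 21, 24, 86], [84, 78, 22, 29, 85], [88, 78, 19, 28, 85], [86, 78, 20, 30, 86], [85, 78, 18, 30, 84], [87, 78, 21, 27, 85], [88, 79, 21, 32, 83], [86, 77, 24, 31, 85], [87, 78, 23, 28, 83], [87, 77, 21, 31, 85], [85, 78, 23, 28, 84], [85, 75, 21, 29, 82], [85, 74, 19, 26, 83], [83, 73, 22, 24, 82], [86, 72, 24, 24, 84], [85, 74, 21, 27, 83], [86, 74, 21, 26, 84], [86, 73, 21, 25, 83], [86, 73, 19, 25, 84], [87, 75, 22, 26, 84], [85, 73, 21, 25, 83], [87, 74, 21, 29, 83], [84, 72, 21, 23, 81], [85, 72, 22, 24, 82], [85, 70, 19, 24, 82], [87, 69, 18, 23, 82], [85, 71, 22, 24, 82], [87, 72, 22, 23, 81], [85, 70, 21, 23, 80], [86, 71, 20, 24, 82]]
-0.01 [253.9 218.2] [253.9 249.7]
-0.015 [253.8 221.6] [253.9 253.6]
-0.02 [253.8 225.2] [253.9 257.8]
-0.025 [253.7 228.9] [253.8 262.1]
-0.03 [253.7 232.9] [253.8 266.7]
-0.035 [253.7 237.1] [253.8 271.5]
```

The tips are about 30 mm short of the reported TCP, so I'll plan with that offset: open, go 3.2 cm lower, and close again while watching force.

Request:
servo_tool(
  steps=[
    [0,0,0,0,0,0],
    [0,0,0,0,0,0],
    [0,0,0,0,0,0],
    [0,0,0,0,0,0],
    [0,0,0,0,0,0],
    [0,0,0,0,0,0],
    [0,0,0,0,0,0],
    [0,0,0.8,0,0,0],
    [0,0,0.8,0,0,0],
    [0,0,0.8,0,0,0],
    [0,0,0.8,0,0,0],
    [0,0,0,0,0,0],
  ],
  hand=1,
)

```text
time: 9.57
position: [0.5518, -0.2082, -0.0224]
eef_rot: [-0.002, -0.049, 0.999, 0.001]
force: [0.7, -0.6, 0.6]
finger_gap: 1.002
grasp_force: 0.0
```

Request:
servo_tool(
  steps=[
    [0,0,0,0,0,0],
    [0,0,0,0,0,0],
    [0,0,0,0,0,0],
    [0,0,0,0,0,0],
    [0,0,0,0,0,0],
    [0,0,0,0,0,0],
    [0,0,0,0,0,0],
  ],
  hand=-1,
)

```text
time: 10.15
position: [0.554, -0.2091, -0.0191]
eef_rot: [0.001, -0.049, 0.999, -0.0]
force: [-1.0, 0.5, 5.8]
finger_gap: 0.391
grasp_force: 79.1
```

Gripped at 80 N with the gap as expected. Lifting straight up and checking.

Request:
servo_tool(
  steps=[
    [0,0,-0.5,0,0,0],
    [0,0,-1,0,0,0],
    [0,0,-1.5,0,0,0],
    [0,0,-2,0,0,0],
    [0,0,-2,0,0,0],
    [0,0,-2,0,0,0],
    [0,0,-1,0,0,0],
    [0,0,0,0,0,0],
  ],
)

```text
time: 10.82
position: [0.5556, -0.2099, 0.083]
eef_rot: [0.003, -0.049, 0.999, -0.001]
force: [1.5, -0.7, -1.1]
finger_gap: 0.394
grasp_force: 79.6
```

```bash
python3 - <<'E'
from h import *
import pickle
f=grab('wrist');pickle.dump(f,open('f4.pkl','wb'))
g=grab('side'); a=f['image'][60:384,100:420]; b=cv2.resize(g['image'][140:260,230:350],(324,324),interpolation=2)
cv2.imwrite('pics/i.png',np.hstack([a,b])[:,:,::-1])
s=f['state'];print(s['time'],s['position'],s['force'],s['torque'],s['finger_gap'],s['joints'].round(2))
E
```

```text
10.8167 [ 0.55561927 -0.20989046  0.08304766] [ 1.47865533 -0.72189282 -1.10589562] [-0.00286782 -0.09517802  0.04173361] 0.39375616949837533 [-0.43  0.44  1.62 -0.    1.08 -2.1 ]
```

View pics/i.png

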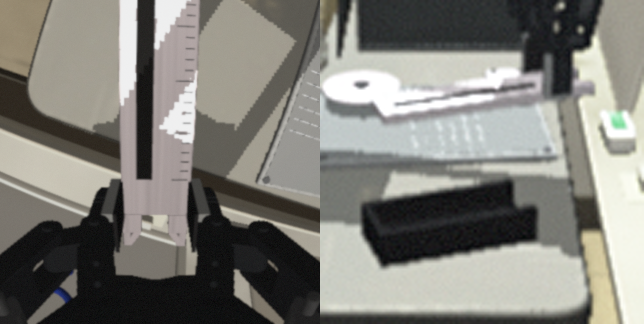

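It is held level with the bar along the tool's x and the rack empty. The heel end is about 29 mm behind the TCP and the underside about 31 mm above the reported TCP height. I'll move clear of the panel and turn 235° clockwise.

Request:
servo_tool(
  steps=[
    [1.9,2.2,-0.5,0,0,0],
    [1.9,2.2,-0.5,0,0,0],
    [1.9,2.2,-0.5,0,0,0],
    [1.9,2.2,-0.5,0,0,0],
    [0,0,0,0,0,6.9],
    [0,0,0,0,0,6.9],
    [0,0,0,0,0,6.9],
    [0,0,0,0,0,6.9],
    [0,0,0,0,0,6.9],
    [0,0,0,0,0,6.9],
    [0,0,0,0,0,6.9],
    [0,0,0,0,0,6.9],
    [0,0,0,0,0,6.9],
    [0,0,0,0,0,6.9],
    [0,0,0,0,0,6.9],
    [0,0,0,0,0,6.9],
    [0,0,0,0,0,6.9],
    [0,0,0,0,0,6.9],
    [0,0,0,0,0,6.9],
    [0,0,0,0,0,6.9],
  ],
)

```text
time: 12.58
position: [0.4678, -0.1284, 0.0983]
eef_rot: [-0.002, 0.794, 0.608, -0.001]
force: [0.1, -0.3, -1.3]
finger_gap: 0.392
grasp_force: 79.8
```

Request:
servo_tool(
  steps=[
    [0,0,0,0,0,6.9],
    [0,0,0,0,0,6.9],
    [0,0,0,0,0,6.9],
    [0,0,0,0,0,6.9],
    [0,0,0,0,0,6.9],
    [0,0,0,0,0,6.9],
    [0,0,0,0,0,6.9],
    [0,0,0,0,0,6.9],
    [0,0,0,0,0,6.9],
    [0,0,0,0,0,6.9],
    [0,0,0,0,0,6.9],
    [0,0,0,0,0,6.9],
    [0,0,0,0,0,6.9],
    [0,0,0,0,0,6.9],
    [0,0,0,0,0,6.9],
    [0,0,0,0,0,6.9],
    [0,0,0,0,0,6.9],
    [0,0,0,0,0,6.9],
    [0,0,0,0,0,0],
    [0,0,0,0,0,0],
  ],
)

```text
time: 14.25
position: [0.4682, -0.1284, 0.0988]
eef_rot: [0.0, 0.911, -0.413, -0.001]
force: [-0.9, 0.4, -0.3]
finger_gap: 0.392
grasp_force: 79.8
```

```bash
cat >> h.py <<'E'
def delta(tx,ty,tz,head):
    """shift (cm, tool axes) and turn about tool z (deg) to a TCP target with tool x heading"""
    s=manip.state(); Rw=R.from_quat(np.roll(s['eef_rot'],-1)).as_matrix()
    h=np.degrees(np.arctan2(Rw[1,0],Rw[0,0]))
    print('t',s['time'],'pos',s['position'].round(4),'heading',h.round(1),'q6',s['joints'][5].round(2),'F',s['force'].round(1),'gap',s['finger_gap'].round(3))
    print('shift cm',(100*Rw.T@(np.array([tx,ty,tz])-s['position'])).round(2),'turn z',round((h-head+180)%360-180,2))
E
python3 -c "
from h import *
delta(.5066,-.0094,-.005,-49)"
```

```text
Traceback (most recent call last):
  File "h.py", line 33, in delta
    print('t',s['time'],'pos',s['position'].round(4),'heading',h.round(1),'q6',s['joints'][5].round(2),'F',s['force'].round(1),'gap',s['finger_gap'].round(3))
                                                                                                                                     ^^^^^^^^^^^^^^^^^^^^^
AttributeError: 'float' object has no attribute 'round'
```

```bash
sed -i "s/s\['finger_gap'\].round(3)/round(s['finger_gap'],3)/" h.py
python3 -c "
from h import *
import pickle
delta(.5066,-.0094,-.005,-49)
f=pickle.load(open('f4.pkl','rb'));s=f['state'];Rw=R.from_quat(np.roll(s['eef_rot'],-1)).as_matrix()
for u,v in((230,305),(282,303),(236,240),(294,240)): print(Rw.T@(onz(f,u,v,s['position'][2]+.041)-s['position']))
"
```

```text
t 14.25 pos [ 0.4682 -0.1284  0.0988] heading -48.8 q6 2.07 F [-0.9  0.4 -0.3] gap 0.392
shift cm [ -6.39 -10.75  10.38] turn z 0.23
[-0.03131443 -0.01390455 -0.04079991]
[-0.02971666  0.01633378 -0.04089845]
[ 0.01243494 -0.00898908 -0.04103706]
[ 0.0123442   0.02069334 -0.04112535]
```

Bar location in the hand confirmed. Moving over the lay-down spot and down close to the board.

Request:
servo_tool(
  steps=[
    [-1.3,-2.15,0,0,0,0],
    [-1.3,-2.15,0,0,0,0],
    [-1.3,-2.15,0,0,0,0],
    [-1.25,-2.15,0,0,0,0],
    [-1.25,-2.15,0,0,0,0],
    [0,0,3,0,0,0],
    [0,0,3,0,0,0],
    [0,0,2.5,0,0,0],
    [0,0,1.9,0,0,0],
    [0,0,0,0,0,0],
    [0,0,0,0,0,0],
  ],
)

```text
time: 15.17
position: [0.5069, -0.0098, -0.0052]
eef_rot: [0.001, 0.911, -0.413, -0.002]
force: [0.4, 0.8, -1.0]
finger_gap: 0.395
grasp_force: 79.8
```

Request:
servo_tool(
  steps=[
    [0,0,0.5,0,0,0],
    [0,0,0.5,0,0,0],
    [0,0,0.3,0,0,0],
    [0,0,0.2,0,0,0],
    [0,0,0,0,0,0],
    [0,0,0,0,0,0],
  ],
)

```text
time: 15.67
position: [0.5085, -0.0101, -0.0187]
eef_rot: [-0.0, 0.91, -0.414, 0.0]
force: [-0.0, 0.2, -1.4]
finger_gap: 0.394
grasp_force: 79.9
```

Request:
servo_tool(
  steps=[
    [0,0,0.2,0,0,0],
    [0,0,0,0,0,0],
    [0,0,0,0,0,0],
    [0,0,0,0,0,0],
  ],
)

```text
time: 16.0
position: [0.5084, -0.01, -0.0209]
eef_rot: [-0.0, 0.91, -0.414, 0.0]
force: [-0.1, 0.2, -0.7]
finger_gap: 0.397
grasp_force: 79.9
```

Request:
servo_tool(
  steps=[
    [0,0,0.15,0,0,0],
    [0,0,0,0,0,0],
    [0,0,0,0,0,0],
  ],
)

```text
time: 16.25
position: [0.5083, -0.01, -0.0226]
eef_rot: [0.0, 0.91, -0.414, -0.0]
force: [-0.7, 0.5, -0.5]
finger_gap: 0.392
grasp_force: 79.9
```

Request:
servo_tool(
  steps=[
    [0,0,0.2,0,0,0],
    [0,0,0,0,0,0],
    [0,0,0,0,0,0],
  ],
)

```text
time: 16.5
position: [0.5086, -0.01, -0.0231]
eef_rot: [-0.0, 0.91, -0.414, 0.0]
force: [-3.2, 0.7, 13.3]
finger_gap: 0.389
grasp_force: 81.4
```

Contact came exactly at the predicted height. Releasing, rising, and moving 7 cm along the bar.

Request:
servo_tool(
  steps=[
    [0,0,-0.1,0,0,0],
    [0,0,0,0,0,0],
    [0,0,0,0,0,0],
    [0,0,0,0,0,0],
    [0,0,0,0,0,0],
    [0,0,0,0,0,0],
    [0,0,0,0,0,0],
    [0,0,-2,0,0,0],
    [0,0,-2,0,0,0],
    [0,0,-2,0,0,0],
    [2,0,0,0,0,0],
    [2.5,0,0,0,0,0],
    [2.5,0,0,0,0,0],
    [0,0,0,0,0,0],
    [0,0,0,0,0,0],
  ],
  hand=1,
)

```text
time: 17.75
position: [0.5553, -0.0638, 0.0364]
eef_rot: [-0.0, 0.91, -0.415, 0.0]
force: [-0.8, 0.6, 0.2]
finger_gap: 0.999
grasp_force: 0.0
```

```bash
python3 - <<'E'
from h import *
import pickle
f=grab('wrist');pickle.dump(f,open('f5.pkl','wb'));save(f,'j.png',None,1.5)
delta(.5,0,0,-49)
E
```

```text
t 17.8 pos [ 0.5538 -0.0629  0.0361] heading -49.0 q6 2.24 F [ 0.6  0.6 -0. ] gap 1.002
shift cm [-8.27 -0.07  3.62] turn z -0.02
```

View pics/j.png

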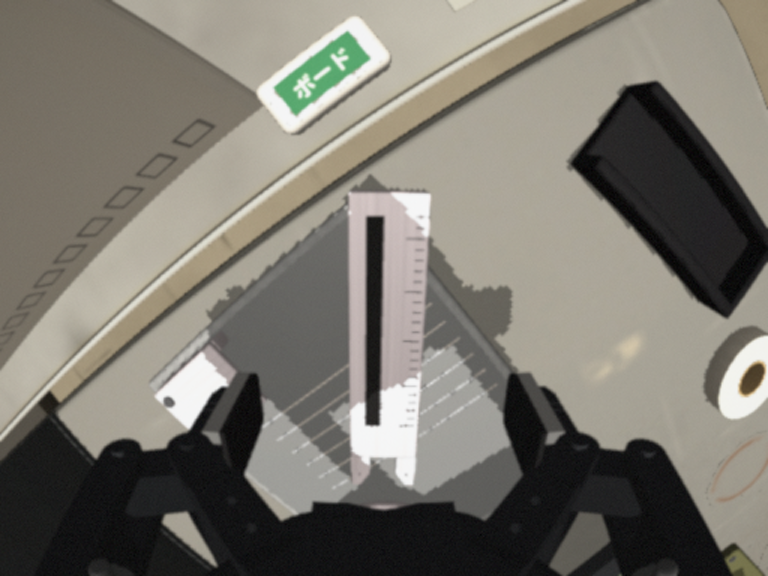

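The bar lies flat on the board, clear of the bracket. Tip corners are at (350,193) and (430,193), prong ends at (360,488) and (408,486), and the bracket roof is at lower left.

```bash
python3 - <<'E'
from h import *
import pickle
f=pickle.load(open('f5.pkl','rb'))
Q=[onz(f,u/1.5,v/1.5,.018) for u,v in((350,193),(430,193),(360,488),(408,486))]
t=(Q[0]+Q[1])/2;h=(Q[2]+Q[3])/2;d=(t-h)/np.linalg.norm(t-h)
print('tip',t,'heel',h,'len',np.linalg.norm(t-h),'head',np.degrees(np.arctan2(d[1],d[0])),'w',np.linalg.norm(Q[0]-Q[1]))
# edges along the bar for heading
L=[onz(f,u/1.5,v/1.5,.018) for u,v in((350,193),(352,455),(430,193),(416,455))]
for a,b in((1,0),(3,2)):
  e=L[a]-L[b];print(np.degrees(np.arctan2(-e[1],-e[0])))
pin=np.array([.458,.0465,.018]);r=h-pin;print('heel from pin along/lat',r@d,np.cross(d,r)[2])
g=t-d*(.165-.101);print('grasp',g)
delta(g[0],g[1],-.0215,np.degrees(np.arctan2(d[1],d[0])))
print('roof',[onz(f,u/1.5,v/1.5,.026).round(4) for u,v in((152,382),(208,347))])
E
```

```text
tip [ 0.59220828 -0.11131152  0.018     ] heel [0.48485232 0.01634361 0.018     ] len 0.16679668319884777 head -49.93668845601435 w 0.034831591379355334
-50.24475837342273
-49.94094698580148
heel from pin along/lat 0.040362761809946295 0.001141312206179402
grasp [ 0.55101573 -0.06233016  0.018     ]
t 17.8 pos [ 0.5538 -0.0629  0.0361] heading -49.0 q6 2.24 F [ 0.6  0.6 -0. ] gap 1.002
shift cm [-0.21  0.17  5.76] turn z 0.92
roof [array([0.6263, 0.0426, 0.026 ]), array([0.6125, 0.0008, 0.026 ])]
```

The bar heads −50° with its heel 40 mm from the pin and only 1 mm off the pin's line. Taking it again 101 mm from the heel end.

Request:
servo_tool(
  steps=[
    [-0.2,0.15,0.6,0,0,0.9],
    [0,0,1.5,0,0,0],
    [0,0,1.5,0,0,0],
    [0,0,1.3,0,0,0],
    [0,0,0.8,0,0,0],
    [0,0,0,0,0,0],
    [0,0,0,0,0,0],
  ],
  hand=1,
)

```text
time: 18.38
position: [0.5507, -0.0616, -0.021]
eef_rot: [0.0, 0.907, -0.421, -0.001]
force: [-0.6, 0.4, 0.5]
finger_gap: 1.002
grasp_force: 0.0
```

Request:
servo_tool(
  steps=[
    [0,0,0,0,0,0],
    [0,0,0,0,0,0],
    [0,0,0,0,0,0],
    [0,0,0,0,0,0],
    [0,0,0,0,0,0],
    [0,0,0,0,0,0],
    [0,0,0,0,0,0],
    [0,0,-0.15,0,0,0],
    [0,0,0,0,0,0],
    [0,0,0,0,0,0],
  ],
  hand=-1,
  squeeze=50,
)

```text
time: 19.22
position: [0.5518, -0.0623, -0.019]
eef_rot: [0.0, 0.907, -0.422, 0.0]
force: [-0.0, 0.4, -1.1]
finger_gap: 0.397
grasp_force: 49.8
```

```bash
python3 - <<'E'
from h import *
# TCP when seated: pin + 85 mm along heading
a=np.radians(-50);delta(.458+.085*np.cos(a),.0465+.085*np.sin(a),manip.state()['position'][2],-50)
E
```

```text
t 19.2167 pos [ 0.5518 -0.0623 -0.019 ] heading -49.9 q6 2.25 F [-0.   0.4 -1.1] gap 0.397
shift cm [-5.87  0.18 -0.  ] turn z 0.13
```

Held. Sliding the heel under the cap.

Request:
servo_tool(
  steps=[
    [-0.6,0.02,0,0,0,0],
    [-0.6,0.02,0,0,0,0],
    [-0.6,0.02,0,0,0,0],
    [-0.6,0.02,0,0,0,0],
    [-0.6,0.02,0,0,0,0],
    [-0.6,0.02,0,0,0,0],
    [-0.5,0.02,0,0,0,0],
    [-0.4,0.01,0,0,0,0],
    [-0.4,0,0,0,0,0],
    [-0.3,0,0,0,0,0],
    [-0.2,0,0,0,0,0],
    [0,0,0,0,0,0],
    [0,0,0,0,0,0],
  ],
)

```text
time: 20.3
position: [0.5161, -0.022, -0.019]
eef_rot: [-0.0, 0.907, -0.421, 0.0]
force: [0.0, 0.1, -1.0]
finger_gap: 0.396
grasp_force: 49.8
```

Request:
servo_tool(
  steps=[
    [-0.2,0,0,0,0,0],
    [-0.1,0,0,0,0,0],
    [-0.1,0,0,0,0,0],
    [0,0,0,0,0,0],
  ],
)

```text
time: 20.63
position: [0.5131, -0.0188, -0.019]
eef_rot: [0.0, 0.907, -0.422, -0.0]
force: [-1.0, -0.5, -1.1]
finger_gap: 0.397
grasp_force: 49.8
```

Request:
servo_tool(
  steps=[
    [-0.1,0,0,0,0,0],
    [-0.1,0,0,0,0,0],
    [0,0,0,0,0,0],
  ],
)

```text
time: 20.88
position: [0.5124, -0.0175, -0.0189]
eef_rot: [0.0, 0.907, -0.421, 0.0]
force: [0.1, -0.7, -0.9]
finger_gap: 0.401
grasp_force: 49.8
```

Request:
servo_tool(
  steps=[
    [-0.1,0,0,0,0,0],
    [-0.1,0,0,0,0,0],
    [0,0,0,0,0,0],
  ],
)

```text
time: 21.13
position: [0.5127, -0.0172, -0.0185]
eef_rot: [0.0, 0.907, -0.421, 0.002]
force: [2.3, -6.1, -0.8]
finger_gap: 0.399
grasp_force: 49.8
```

Seated: the push-back runs along the bar and the distance is 84 mm. Swinging counter-clockwise about the pin in 3° rows.

Request:
servo_tool(
  steps=[
    [-0.01,-0.44,0,0,0,-3],
    [-0.01,-0.44,0,0,0,-3],
    [-0.01,-0.44,0,0,0,-3],
    [-0.01,-0.44,0,0,0,-3],
    [-0.01,-0.44,0,0,0,-3],
    [-0.01,-0.44,0,0,0,-3],
    [0,0,0,0,0,0],
  ],
)

```text
time: 21.72
position: [0.5303, 0.0036, -0.0186]
eef_rot: [0.0, 0.962, -0.273, 0.002]
force: [3.2, -4.6, -1.2]
finger_gap: 0.398
grasp_force: 49.9
```

```bash
python3 - <<'E'
from h import *
p=manip.state()['position'];r=p[:2]-[.458,.0465];print(np.linalg.norm(r),np.degrees(np.arctan2(r[1],r[0])))
delta(*p,-9)
E
```

```text
0.08405870181095634 -30.700595448488812
t 21.7167 pos [ 0.5303  0.0036 -0.0186] heading -31.7 q6 2.05 F [ 3.2 -4.6 -1.2] gap 0.398
shift cm [0. 0. 0.] turn z -22.73
```

Request:
servo_tool(
  steps=[
    [-0.01,-0.44,0,0,0,-3],
    [-0.01,-0.44,0,0,0,-3],
    [-0.01,-0.44,0,0,0,-3],
    [-0.01,-0.44,0,0,0,-3],
    [-0.01,-0.44,0,0,0,-3],
    [0,0,0,0,0,0],
  ],
)

```text
time: 22.22
position: [0.539, 0.0239, -0.0186]
eef_rot: [0.0, 0.989, -0.146, 0.002]
force: [4.3, -2.6, -0.7]
finger_gap: 0.397
grasp_force: 49.9
```

Request:
servo_tool(
  steps=[
    [0,-0.22,0,0,0,-1.5],
    [0,-0.22,0,0,0,-1.5],
    [0,-0.22,0,0,0,-1.5],
    [0,0,0,0,0,0],
  ],
)

```text
time: 22.55
position: [0.5405, 0.0302, -0.0186]
eef_rot: [0.0, 0.994, -0.108, 0.001]
force: [5.4, -3.3, -1.8]
finger_gap: 0.398
grasp_force: 49.9
```

Request:
servo_tool(
  steps=[
    [0,-0.15,0,0,0,-1],
    [0,-0.15,0,0,0,-1],
    [0,0,0,0,0,0],
    [0,0,0,0,0,0],
  ],
)

```text
time: 22.88
position: [0.5409, 0.0329, -0.0186]
eef_rot: [0.0, 0.996, -0.091, 0.001]
force: [3.8, -3.2, -1.4]
finger_gap: 0.401
grasp_force: 49.9
```

Request:
servo_tool(
  steps=[
    [0,-0.12,0,0,0,-0.8],
    [0,0,0,0,0,0],
    [0,0,0,0,0,0],
  ],
)

```text
time: 23.13
position: [0.541, 0.0331, -0.0186]
eef_rot: [0.001, 0.996, -0.084, 0.001]
force: [4.0, -6.9, -0.7]
finger_gap: 0.395
grasp_force: 50.1
```

Request:
servo_tool(
  steps=[
    [0,-0.1,0,0,0,-0.6],
    [0,0,0,0,0,0],
    [0,0,0,0,0,0],
  ],
)

```text
time: 23.38
position: [0.541, 0.0331, -0.0186]
eef_rot: [0.001, 0.997, -0.08, 0.001]
force: [3.9, -10.7, -0.1]
finger_gap: 0.399
grasp_force: 50.3
```

Request:
servo_tool(
  steps=[
    [0,-0.05,0,0,0,-0.3],
    [0,0,0,0,0,0],
    [0,0,0,0,0,0],
  ],
)

```text
time: 23.63
position: [0.541, 0.033, -0.0186]
eef_rot: [0.002, 0.997, -0.077, 0.001]
force: [4.6, -12.2, -0.1]
finger_gap: 0.4
grasp_force: 50.4
```

It is against the fence (lateral force rises while the position holds, heading about −9°). Lowering it onto the board.

Request:
servo_tool(
  steps=[
    [0,0,0.15,0,0,0],
    [0,0,0.1,0,0,0],
    [0,0,0,0,0,0],
    [0,0,0,0,0,0],
  ],
)

```text
time: 23.97
position: [0.5411, 0.0329, -0.0196]
eef_rot: [0.002, 0.997, -0.077, 0.001]
force: [0.4, -13.1, 12.7]
finger_gap: 0.4
grasp_force: 51.8
```

Request:
servo_tool(
  steps=[
    [0,0,-0.1,0,0,0],
    [0,0,0,0,0,0],
    [0,0,0,0,0,0],
    [0,0,0,0,0,0],
    [0,0,0,0,0,0],
    [0,0,0,0,0,0],
    [0,0,0,0,0,0],
    [0,0,0,0,0,0],
    [0,0,-1,0,0,0],
    [0,0,-2,0,0,0],
    [0,0,-3,0,0,0],
    [0,0,-3,0,0,0],
    [0,0,0,0,0,0],
    [0,0,0,0,0,0],
  ],
  hand=1,
)

```text
time: 25.13
position: [0.542, 0.0359, 0.0722]
eef_rot: [-0.0, 0.997, -0.076, 0.003]
force: [0.6, 0.4, -0.0]
finger_gap: 0.999
grasp_force: 0.0
```

```bash
python3 - <<'E'
from h import *
import pickle
f=grab('wrist');g=grab('scene');pickle.dump((f,g),open('f6.pkl','wb'))
delta(.541,.033,.06,-9)
# bar edges expected in fitted pose (board heading -9), compare with brightness across bar at board x=70,110
c,s=np.cos(np.radians(-9)),np.sin(np.radians(-9))
W=lambda x,y,z:np.array([.458+c*x-s*y,.0465+s*x+c*y,z])
gy=f['image'].mean(2)
for x in(50,60,80,100,112):
  row=[]
  for y in range(-30,32,2):
    u,v=proj(f,W(x/1e3,y/1e3,.018)); iu,iv=int(round(u)),int(round(v)); row.append(int(gy[iv,iu]) if 0<=iu<512 and 0<=iv<384 else -1)
  print(x,row)
E
```

```text
t 25.2333 pos [0.5394 0.036  0.0695] heading -8.7 q6 1.71 F [-0.2 -0.2 -0.9] gap 0.997
shift cm [0.2  0.27 0.95] turn z 0.34
50 [106, 105, 105, 103, 108, 147, 164, 240, 242, 244, 244, 244, 244, 244, 244, 244, 237, 52, 38, 42, 117, 240, 244, 243, 206, 145, 159, 161, 159, 159, 159]
60 [125, 125, 121, 121, 121, 142, 197, 232, 237, 235, 220, 180, 169, 170, 172, 166, 161, 29, 21, 24, 81, 167, 176, 175, 157, 94, 98, 113, 111, 99, 97]
80 [95, 95, 96, 95, 97, 96, 113, 170, 175, 172, 175, 172, 175, 174, 177, 171, 138, 22, 24, 20, 116, 175, 180, 178, 127, 97, 97, 97, 97, 97, 97]
100 [97, 97, 96, 98, 97, 98, 126, 180, 181, 179, 181, 176, 180, 181, 179, 179, 125, 22, 22, 28, 140, 181, 185, 184, 120, 100, 98, 98, 100, 98, 99]
112 [98, 99, 99, 98, 97, 99, 151, 164, 152, 172, 184, 180, 183, 183, 182, 180, 85, 18, 24, 36, 149, 185, 187, 180, 117, 100, 101, 100, 100, 100, 101]
```

Bar edges lie at y = −18…+18 mm along the board axis everywhere. One numeric check that the slot is still home on the pin, using the black line on the bar in both views.

```bash
python3 - <<'E'
from h import *
import pickle
f,g=pickle.load(open('f6.pkl','rb'));f5=pickle.load(open('f5.pkl','rb'))
def scan(f,o,a,off,rng):
  gy=f['image'].mean(2);c,s=np.cos(np.radians(a)),np.sin(np.radians(a));out=[]
  for x in rng:
    u,v=proj(f,(o[0]+c*x-s*off,o[1]+s*x+c*off,.018));out.append(int(cv2.getRectSubPix(gy.astype(np.float32),(1,1),(u,v))[0,0]))
  return out
r=np.arange(.02,.07,.002)
print('f5 from heel end',r[0],scan(f5,(.48485,.01634),-50,.006,r))
r=np.arange(.005,.06,.002)
print('f6 from pin',r[0],scan(f,(.458,.0465),-9,.006,r))
r=np.arange(.105,.125,.002)
# fitted bar line fit: upper edge by subpixel at several x
gy=f['image'].mean(2).astype(np.float32);c,s=np.cos(np.radians(-9)),np.sin(np.radians(-9))
for sg in(1,-1):
  E=[];X=np.arange(.066,.116,.004)
  for x in X:
    ys=np.arange(.012,.024,.0005);val=[]
    for y in ys*sg:
      u,v=proj(f,(.458+c*x-s*y,.0465+s*x+c*y,.018));val.append(cv2.getRectSubPix(gy,(1,1),(u,v))[0,0])
    E.append(ys[np.argmin(np.diff(val))]*sg)
  k=np.polyfit(X,E,1);print(sg,'edge slope deg',np.degrees(k[0]),'y at 121',k[0]*.121+k[1],'at 149',k[0]*.149+k[1])
E
```

```text
f5 from heel end 0.02 [125, 148, 199, 241, 244, 244, 244, 244, 244, 244, 244, 245, 244, 192, 47, 39, 39, 39, 38, 40, 40, 40, 40, 39, 30]
f6 from pin 0.005 [243, 243, 243, 243, 244, 243, 244, 243, 243, 244, 244, 239, 171, 73, 30, 36, 37, 41, 39, 38, 40, 38, 38, 37, 32, 21, 22, 22]
1 edge slope deg -1.023138919876461 y at 121 0.016984890109890117 at 149 0.01648489010989012
-1 edge slope deg -0.5509209568565623 y at 121 -0.017798076923076927 at 149 -0.0180673076923077
```

The slot is home on the pin (line start 30 mm from the pin, 30.5 expected). The edge reads up to 1 mm short of the fence, which is within measuring error. To be sure, I'll nudge it gently against the fence with shut fingers.

Request:
servo_tool(
  steps=[
    [0.4,1.5,0,0,0,0],
    [0.4,1.5,0,0,0,0],
    [0.5,1.6,0,0,0,0],
    [0.5,1.6,0,0,0,0],
    [0,0,0,0,0,0],
    [0,0,0,0,0,0],
    [0,0,0,0,0,0],
    [0,0,2,0,0,0],
    [0,0,2.5,0,0,0],
    [0,0,2,0,0,0],
    [0,0,1.2,0,0,0],
    [0,0,0.8,0,0,0],
    [0,0,0,0,0,0],
    [0,0,0,0,0,0],
  ],
  hand=-1,
  squeeze=30,
)

```text
time: 26.4
position: [0.5481, -0.0274, -0.0158]
eef_rot: [-0.0, 0.997, -0.075, -0.001]
force: [0.6, 0.3, -0.3]
finger_gap: 0.0
grasp_force: 0.0
```

Request:
servo_tool(
  steps=[
    [0,-0.5,0,0,0,0],
    [0,-0.5,0,0,0,0],
    [0,-0.4,0,0,0,0],
    [0,-0.2,0,0,0,0],
    [0,0,0,0,0,0],
    [0,0,0,0,0,0],
  ],
)

```text
time: 26.9
position: [0.551, -0.012, -0.0151]
eef_rot: [0.0, 0.997, -0.075, 0.0]
force: [0.6, 0.7, 0.1]
finger_gap: 0.0
grasp_force: 0.0
```

Request:
servo_tool(
  steps=[
    [0,-0.2,0,0,0,0],
    [0,-0.2,0,0,0,0],
    [0,0,0,0,0,0],
  ],
)

```text
time: 27.15
position: [0.5515, -0.0081, -0.0155]
eef_rot: [-0.0, 0.997, -0.076, -0.0]
force: [-1.0, 0.8, -0.4]
finger_gap: 0.001
grasp_force: 0.0
```

Request:
servo_tool(
  steps=[
    [0,-0.2,0,0,0,0],
    [0,-0.2,0,0,0,0],
    [0,0,0,0,0,0],
  ],
)

```text
time: 27.4
position: [0.5521, -0.0041, -0.0155]
eef_rot: [-0.0, 0.997, -0.076, -0.0]
force: [0.9, -0.5, -0.3]
finger_gap: -0.001
grasp_force: 0.0
```

Request:
servo_tool(
  steps=[
    [0,-0.15,0,0,0,0],
    [0,-0.15,0,0,0,0],
    [0,0,0,0,0,0],
  ],
)

```text
time: 27.65
position: [0.5525, -0.0012, -0.0155]
eef_rot: [-0.0, 0.997, -0.075, -0.0]
force: [0.1, -0.2, -0.1]
finger_gap: 0.003
grasp_force: 0.0
```

Request:
servo_tool(
  steps=[
    [0,-0.15,0,0,0,0],
    [0,-0.1,0,0,0,0],
    [0,0,0,0,0,0],
  ],
)

```text
time: 27.9
position: [0.5529, 0.0013, -0.0155]
eef_rot: [-0.0, 0.997, -0.075, 0.0]
force: [-0.1, -0.2, -0.3]
finger_gap: -0.004
grasp_force: 0.0
```

Request:
servo_tool(
  steps=[
    [0,-0.15,0,0,0,0],
    [0,-0.1,0,0,0,0],
    [0,0,0,0,0,0],
  ],
)

```text
time: 28.15
position: [0.5533, 0.0038, -0.0155]
eef_rot: [-0.0, 0.997, -0.075, 0.0]
force: [0.6, -0.2, -0.8]
finger_gap: 0.002
grasp_force: 0.0
```

Request:
servo_tool(
  steps=[
    [0,-0.1,0,0,0,0],
    [0,-0.1,0,0,0,0],
    [0,0,0,0,0,0],
  ],
)

```text
time: 28.4
position: [0.5536, 0.0056, -0.0155]
eef_rot: [0.0, 0.997, -0.075, 0.0]
force: [0.6, -0.5, 0.3]
finger_gap: -0.001
grasp_force: 0.1
```

Request:
servo_tool(
  steps=[
    [0,-0.1,0,0,0,0],
    [0,-0.1,0,0,0,0],
    [0,0,0,0,0,0],
  ],
)

```text
time: 28.65
position: [0.5536, 0.006, -0.0155]
eef_rot: [0.001, 0.997, -0.075, -0.0]
force: [-0.4, -6.1, 0.4]
finger_gap: 0.005
grasp_force: 3.2
```

It stops dead at once with 6 N, so the bar is on the fence. One more small push, then back away and rise.

Request:
servo_tool(
  steps=[
    [0,-0.1,0,0,0,0],
    [0,0,0,0,0,0],
    [0,0,0,0,0,0],
  ],
)

```text
time: 28.9
position: [0.5536, 0.0062, -0.0155]
eef_rot: [0.002, 0.997, -0.075, -0.0]
force: [-1.1, -9.4, 0.2]
finger_gap: -0.001
grasp_force: 4.5
```

Request:
servo_tool(
  steps=[
    [0,0.5,0,0,0,0],
    [0,1,0,0,0,0],
    [0,1,0,0,0,0],
    [0,0,-2,0,0,0],
    [0,0,-3,0,0,0],
    [0,0,-3,0,0,0],
    [0,0,-3,0,0,0],
    [0,0,0,0,0,0],
    [0,0,0,0,0,0],
  ],
)

```text
time: 29.65
position: [0.552, -0.0169, 0.0967]
eef_rot: [-0.0, 0.997, -0.076, 0.003]
force: [-0.0, -0.3, 0.7]
finger_gap: -0.0
grasp_force: 0.0
```

```bash
python3 - <<'E'
from h import *
f=grab('wrist');gy=f['image'].mean(2).astype(np.float32);c,s=np.cos(np.radians(-9)),np.sin(np.radians(-9))
def val(x,y):
  u,v=proj(f,(.458+c*x-s*y,.0465+s*x+c*y,.018));return int(cv2.getRectSubPix(gy,(1,1),(u,v))[0,0])
for x in(.06,.08,.1,.114): print(x,[val(x,y) for y in np.arange(-.022,.0221,.002)])
print('ink',[val(x,.006) for x in np.arange(.02,.04,.002)])
delta(.54,.03,.06,-9)
E
```

```text
0.06 [179, 179, 165, 237, 240, 242, 244, 244, 245, 244, 244, 244, 212, 80, 38, 39, 92, 198, 175, 173, 152, 99, 95]
0.08 [100, 111, 114, 171, 175, 175, 174, 173, 173, 175, 176, 170, 150, 37, 22, 25, 86, 170, 176, 174, 140, 96, 97]
0.1 [98, 97, 126, 177, 180, 179, 179, 176, 179, 179, 178, 174, 129, 27, 26, 29, 108, 173, 177, 176, 117, 97, 97]
0.114 [99, 96, 140, 182, 181, 184, 186, 181, 184, 182, 181, 177, 107, 24, 24, 30, 125, 177, 179, 178, 123, 98, 97]
ink [244, 244, 244, 243, 204, 119, 50, 38, 40, 42]
t 29.7 pos [ 0.5504 -0.0167  0.0951] heading -8.7 q6 1.62 F [-0.1  0.2 -0.3] gap 0.005
shift cm [-1.74 -4.46  3.51] turn z 0.3
```

The bar is seated and against the fence, and the arm is clear of everything. Handing in.

```bash
python3 -c "
from plant import manip
print(manip.close_job())"
```

```text
the job is handed in; nothing more can be done
None
```

The straightedge is fitted: its forked heel is on the pivot pin under the cap, and its tip is under the bracket roof against the fence. I never touched the stapler or tape, and I handed the job in with the arm clear at about 30 s; no verdict came back.

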